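# Turn the jar carousel to the front and close the jar

### The arm

A 6-joint arm with a two-finger parallel gripper is mounted at the origin on a cart in front of the work surface, level with it; the furniture and walls round the work are solid. World frame = base frame: x ahead of the robot, y to its left, z up, the work surface at z = 0. Lengths are in m, angles in rad, forces in N, time in s.
With the tool pointing down it reaches from about 0.35 to 0.875 m from the base axis. Payload 15.5 kg.
Tool frame: the origin (TCP) lies at the very end of the fingers, on their centre line; the grasp point (between the pads) lies arm.grasp_offset behind it (arm.grasp_offset is the distance from the TCP to the grasp point, in m); z points along the fingers, y is the line along which they close (so a half turn about z gives the same grasp; the last joint's range is limited). The gripper opens to 85 mm and grips with 20 to 120 N. Pads are 22 mm wide; open, the fingers measure 114 mm over their backs; the gripper's body (76 mm by 85 mm) begins 54 mm behind the grasp point. The pads swing forward as they close: fully open they stand 13 mm farther back than shut.
Start: joints at [1.026, 0.494, 1.345, -0, 1.302, -0.096], TCP at [0.271, 0.563, 0.231] pointing down, gripper open.
Joint ranges: [-2.91, 2.91], [-0.82, 2.16], [0.22, 2.67], [-1.22, 4.37], [0.12, 2.79], [-3.08, 3.08]. Speed limits (rad/s): [1.89, 1.89, 2.57, 3.01, 3.01, 3.01].

### API

Orientations are given as a rotation vector (axis times angle).
In Python, from cell import sensors, get_image, camera_info, order, arm gives the robot as it stands. The module is installed in compiled form; this text tells all that it offers.
- The arm moves only by the tool arm_command, never from a script. Its argument "moves" is text: rows parted by semicolons, each of 4 numbers parted by spaces: the shift along the world's x, y, z as a fraction of full scale, then the turn about the world's z as a fraction of full scale. In form: dx dy dz spin; .... A call has 1 to 10 rows; each row is the pose to reach, as a shift and turn from the pose commanded when the call began, turning the shorter way round; what a row does not reach only later rows make up. Full scale, the value 1, is 10 cm for a shift and pi rad for a turn. A row lasts 1/10 s, in which the tool goes at most 50 mm and 8.59 degrees, less where a joint would pass 70% of its speed; a pose out of reach is approached as far as the arm can. A call with a number of a shift or a turn outside -1 to 1 is refused whole. A call with a gripper value outside its range is refused whole. "hand" is the opening, from -1 (shut) to 1 (fully open), set as the call begins (left out, the last holds). The fingers move at their own pace and stop on an object; the grip force is fixed at half the most. Time passes only in rows, so rows that repeat a pose let the fingers close. It gives the time, the measured TCP pose, the force, the opening and the grip force at its end, in the units of the state.
- sensors.state(): the state, without advancing time (a new reading comes with each control period).
- get_image(name): name is "scene" or "top" or "wrist"; returns (picture, depth): 384x512x3 uint8, red, green, blue; 384x512 float32, m along the optical axis (not along the pixel's ray), 0 where there is no reading.
- camera_info(name): a dict with "mtx" (3x3 intrinsics, pixels), "R" (3x3) and "t" (3): a world point X has camera coordinates R X + t; the wrist camera has in their place "tool_from_camera" (4x4, takes a point from camera to tool coordinates, whose origin is the TCP and whose axes are the flange's). Camera axes: x right, y down, z forward; pixel columns grow to the right and rows downward; lengths in m; the calibration is good to about 2 mm. A picture is of the moment at which its call begins: read the wrist's pose just before it. camera_info takes no time and is no camera call.
- order.hand_in(): hands the job in; it is judged then, once.
The state is a dict: "clock": time; "joints": joint angles; "qvel": joint speeds; "joint_efforts": joint torques, N m; "position": TCP position; "orientation": TCP orientation; "wrist_force": force on the tool from outside, world axes, zero at the start; "moment": the same for the moment, N m; "gripper_width": finger opening in m; "grasp_force": force on a finger pad.
Only numpy, scipy, OpenCV 4.12 (cv2) and the standard library are available. Lean on these libraries where they do the work, as an engineer would, in place of code of your own. Each camera call takes 0.05 s, during which the arm holds its last target. There are 200 camera calls.

### The job

One of the three cork-stoppered jars on the wooden carousel has its stopper standing proud. With a fingertip in the hollows of the carousel's rim, push the carousel round until that jar stands at the front, at the point of the carousel nearest the front edge of the worktop, then press its stopper down fully home. Turn it by the rim only: do not touch anything standing on it on the way, do not lift or tip anything, and leave the rest of the worktop as it is.

Things in the scene. Friction and masses are not known exactly. Their poses are not given: they have to be found in the camera images.
- carousel_base: Fixed dark steel foot of the carousel, a low disc of 184 mm diameter almost hidden under it; origin on the worktop (z = 0) on the carousel's turning axis. It does not turn: its x axis points away from the robot and square to the worktop's front edge, its y axis to the left, so the front of the carousel is its -x side.
- carousel (a joint): How far the wooden carousel has turned since the start, in rad, counter-clockwise from above; no end stops. It stays where it is left (friction and drag 0.1 to 0.2 N m, 1 to 2 N at the rim).
- deck_centre (a point): Centre of the carousel's deck, 26 mm above the worktop, on the axis. The carousel is a light wood disc of 300 mm diameter, its underside 8 mm above the worktop, with a thin raised bead on the deck (253 mm outer diameter, 6 mm high). The point turns with it: with its x axis at angle a (degrees, counter-clockwise from above) the middles of the six rim hollows lie at a + 30, 90, 150, 210, 270 and 330.
- hollow (a point): Rim point in the middle of the hollow at a + 30 degrees, 150 mm from the axis, at deck height. Each of the six rounded hollows is 54 mm wide at the rim and 22 mm deep towards the axis, cut right through the wood. A fingertip lowered into it, centred about 150 mm from the axis and reaching below the deck, pushes its side wall along the rim.
- jar_coffee: The jar to bring to the front: squat clear glass jar with brown contents, 85 mm in diameter, glass mouth 92 mm above its underside, loose on the carousel's deck about 77 mm from the axis, in one of the three jar places. It has the only stopper that stands proud. Origin: centre of the underside, z up.
- jar_coffee_ball (a joint): How far that jar's stopper stands proud, in m: 0 = fully home, 0.012 to 0.018 at the start. The stopper is a cork ball of 60 mm diameter on a short plug with two grey seal rings; it slides straight down with about 4 N and stays where it is left.
- stopper_top (a point): Top of that jar's cork ball, on the jar's axis (131 mm above the jar's underside when home).
- jar_sugar: Jar of the same shape with white contents, its ball stopper home (131 mm tall in all), loose on the carousel about 77 mm from the axis; origin at the centre of the underside. Leave it.
- jar_tea: Jar of the same shape with pale flakes, its ball stopper home, loose on the carousel about 77 mm from the axis; origin at the centre of the underside. Leave it.
- salt_shaker: Glass shaker with a domed grey top, 44 mm in diameter, 90 mm tall, loose on the carousel about 92 mm from the axis, between two jars; origin at the centre of the underside. Leave it.
- spice_0: Small spice bottle with a screw cap, 45 mm in diameter, 106 mm tall, loose on the carousel about 92 mm from the axis, between two jars; origin at the centre of the underside. Leave it.
- spice_1: A second spice bottle of the same size, likewise placed. Leave it.
- mug_2: Mug, 90 mm in diameter, 94 mm tall, on the worktop left of the carousel; origin at the centre of the underside. Leave it.
- lemon_1: Lemon, 71 mm long, lying in a bamboo tray right of the carousel. Leave it.
- garlic: Garlic bulb, 56 mm, in a bamboo tray right of the carousel. Leave it.
- peeler: Peeler, 170 mm long, on the worktop right of the carousel. Leave it.

How it is judged:
On the way, in this order (a step that is already met when the one before it is completed fails the run):
1. the carousel stands still with the jar at the front, its stopper still proud (y of jar_coffee in the frame of carousel_base between -0.018 and 0.018 m and x of jar_coffee in the frame of carousel_base between -0.1 and -0.06 m and velocity of joint carousel between -0.1 and 0.1 rad/s and value of joint jar_coffee_ball above 0.008 m), for 0.2 s.
2. the stopper is pressed home (value of joint jar_coffee_ball below 0.0025 m), for 0.2 s.
At the end, for the whole second after the job is handed in: The jar is at the front of the carousel (its centre within 18 mm to either side of the line from the axis square to the worktop's front edge, about 13 degrees), the carousel is at rest, the stopper is within 2.5 mm of home, and all six things stand upright on the carousel's deck inside its bead (y of jar_coffee in the frame of carousel_base between -0.018 and 0.018 m and x of jar_coffee in the frame of carousel_base between -0.1 and -0.06 m and velocity of joint carousel between -0.1 and 0.1 rad/s and value of joint jar_coffee_ball below 0.0025 m and horizontal distance between each of jar_coffee, jar_sugar, jar_tea, salt_shaker, spice_0, spice_1 and carousel_base below 0.108 m and angle between each of jar_coffee, jar_sugar, jar_tea, salt_shaker, spice_0, spice_1's own z axis and vertical below 0.15 rad and height (world z) of each of jar_coffee, jar_sugar, jar_tea, salt_shaker, spice_0, spice_1 below 0.034 m and linear speed of jar_coffee below 0.02 m/s); the robot touches nothing.
It fails at once if something that stands on the carousel is lifted or tipped (height (world z) of any of jar_coffee, jar_sugar, jar_tea, salt_shaker, spice_0, spice_1 above 0.038 m or angle between any of jar_coffee, jar_sugar, jar_tea, salt_shaker, spice_0, spice_1's own z axis and vertical above 0.3 rad).
It fails at once if another thing on the carousel is pushed by the robot (contact force between any of the fingers, the arm and jar_sugar above 2 N or contact force between any of the fingers, the arm and jar_tea above 2 N or contact force between any of the fingers, the arm and salt_shaker above 2 N or contact force between any of the fingers, the arm and spice_0 above 2 N or contact force between any of the fingers, the arm and spice_1 above 2 N).
It fails at once if the jar is touched before it stands at the front (not (y of jar_coffee in the frame of carousel_base between -0.018 and 0.018 m and x of jar_coffee in the frame of carousel_base between -0.1 and -0.06 m) and contact force between any of the fingers, the arm and jar_coffee above 2 N).
It fails at once if a thing on the worktop beside the carousel is moved (distance of any of mug_2, lemon_1, garlic, peeler from where it was at the start of the episode above 0.02 m).
It also fails if it takes over 72 s, if anything falls off the work surface, if the arm or the gripper's body presses on something with over 40 N, if the wrist force passes 120 N, or if a joint passes its speed limit or range.

## Working session

There is one attempt and no reset: what is moved stays moved. The work goes in short steps, Python scripts to look and compute and a tool call to move; the robot and the scene stay as the last step left them, time stands still between calls to the robot, and variables do not carry over. Pictures are saved under pics/ and viewed, at most 10 in all, crops included, and the job is handed in when it is done.

Besides the shell and the picture viewer there is one more tool, called by a JSON object that holds its "name" and its "arguments", one argument or row to a line. arm_command: Moves the arm, as the interface text tells. Shift numbers are shares of 10 cm and turn numbers shares of pi rad, none past 1 either way. Its arguments: {"type":"object","properties":{"moves":{"type":"string"},"hand":{"type":"number"}},"required":["moves"]}

```bash
mkdir -p pics
python3 - <<'E'
from cell import *
import cv2,numpy as np
print(sensors.state(), [ (a,getattr(arm,a)) for a in dir(arm) if a[0]!='_'])
for n in ("top","scene"):
    p,d=get_image(n); cv2.imwrite(f"pics/{n}0.png",p[:,:,::-1]); np.save(f"{n}0.npy",d); print(n,camera_info(n))
E
```

```text
{'clock': 0.0, 'joints': array([ 1.02651131e+00,  4.94218571e-01,  1.34611476e+00, -1.37892181e-05,
        1.30251102e+00, -9.54843195e-02]), 'qvel': array([ 0.00058606, -0.00127215, -0.0008031 ,  0.00084701,  0.00109734,
       -0.00062335]), 'joint_efforts': array([-8.71106095e-04, -8.82150006e+01, -3.83860838e+01, -3.87479749e-04,
        9.91715788e-03, -4.70118971e-05]), 'position': array([0.27098551, 0.56280289, 0.2306838 ]), 'orientation': array([-6.98982302e-01, -3.06245506e+00,  1.87275687e-03]), 'wrist_force': array([ 0.40541071,  0.37446661, -0.08999952]), 'moment': array([-0.03929746,  0.04709617,  0.00957556]), 'grasp_force': 0.0, 'gripper_width': 0.08526689607447259} [('PlanningError', <class 'cell.PlanningError'>), ('grasp_offset', 0.0187)]
top {'mtx': array([[366.47330499,   0.        , 255.39460388],
       [  0.        , 366.47330499, 190.32719204],
       [  0.        ,   0.        ,   1.        ]]), 'R': array([[-0.37824746, -0.92569191,  0.00483135],
       [-0.86634356,  0.3521486 , -0.3541754 ],
       [ 0.32615594, -0.13815156, -0.93516653]]), 't': array([0.15881434, 0.57262613, 1.45407863])}
scene {'mtx': array([[359.0744606 ,   0.        , 250.80990581],
       [  0.        , 359.0744606 , 192.05570175],
       [  0.        ,   0.        ,   1.        ]]), 'R': array([[ 0.7968649 , -0.60389389,  0.01784649],
       [-0.37723117, -0.5204126 , -0.76607269],
       [ 0.47191416,  0.60372418, -0.64250614]]), 't': array([-0.48611058,  0.27765789,  1.00581221])}
```

View pics/top0.png

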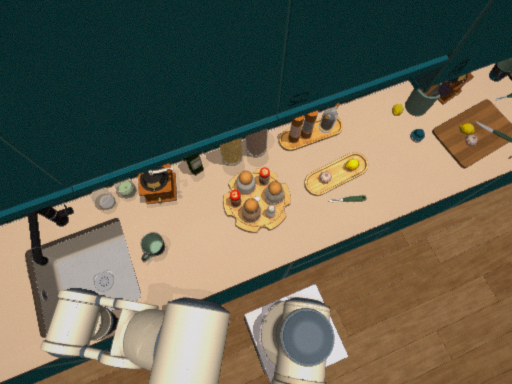

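View pics/scene0.png

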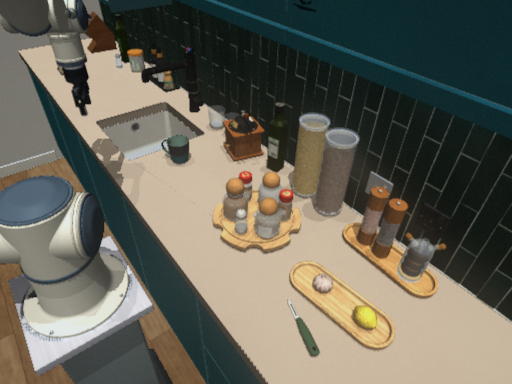

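The top view shows the carousel around pixel (257,200), with the jars at (246,180), (275,190) and (250,210), and the shaker at (270,212). Next I'll rectify both views and measure.

```bash
cat > h.py <<'E'
import cv2,numpy as np
from cell import *
def cloud(n,p=None,d=None):
    if d is None: p,d=get_image(n)
    c=camera_info(n); v,u=np.mgrid[:384,:512]; K=c["mtx"]
    P=np.stack([(u-K[0,2])/K[0,0]*d,(v-K[1,2])/K[1,1]*d,d],-1)
    return (P-c["t"])@c["R"],p,d
def rect(n,p,z,x0,x1,y0,y1,s):
    "top-down view at height z; row up = +x, left = +y; s px/m"
    c=camera_info(n); H=int((x1-x0)*s);W=int((y1-y0)*s)
    r,q=np.mgrid[:H,:W]; X=np.stack([x1-r/s,y1-q/s,np.full(r.shape,z)],-1)@c["R"].T+c["t"]
    uv=(X@c["mtx"].T); uv=uv[...,:2]/uv[...,2:]
    return cv2.remap(p,uv.astype(np.float32),None,cv2.INTER_CUBIC)
E
python3 - <<'E'
from h import *
out=[]
for n in("top","scene"):
    p=cv2.imread(f"pics/{n}0.png"); P,_,d=cloud(n,p,np.load(f"{n}0.npy"))
    hsv=cv2.cvtColor(p,cv2.COLOR_BGR2HSV)
    u,v=(257,200) if n=="top" else (257,210)
    m=np.zeros(d.shape,bool); m[v-50:v+50,u-55:u+55]=1
    deck=m&(abs(P[...,2]-.028)<.008)&(d>0)
    xy=P[deck][:,:2].astype(np.float32); c,r=cv2.minEnclosingCircle(xy); print(n,"deck",c,r,len(xy))
    hi=m&(P[...,2]>.12)&(P[...,2]<.25); Q=P[hi]
    k,lab=cv2.connectedComponents(hi.astype(np.uint8))
    for i in range(1,k):
        q=P[lab==i]
        if len(q)>5: print(len(q),q.mean(0).round(3),q.max(0).round(3))
    # front edge of the worktop
    t=(abs(P[...,2])<.01)&(d>0); 
    for yb in np.arange(-.6,.5,.1):
        s=P[t&(abs(P[...,1]-yb)<.02)]
        if len(s)>5: print("edge",yb.round(1),s[:,0].min().round(3),s[:,0].max().round(3))
    cx,cy=c; out.append(rect(n,p,.026,cx-.2,cx+.2,cy-.2,cy+.2,1000))
cv2.imwrite("pics/rect.png",np.hstack(out))
E
```

```text
top deck (0.6922375559806824, -0.10584651678800583) 0.26971787214279175 1643
74 [ 0.784 -0.03   0.141] [0.813 0.002 0.168]
91 [ 0.642 -0.131  0.133] [ 0.666 -0.111  0.139]
163 [ 0.644 -0.046  0.147] [ 0.677 -0.018  0.164]
166 [ 0.555 -0.14   0.146] [ 0.587 -0.112  0.163]
96 [0.593 0.022 0.133] [0.616 0.043 0.143]
184 [ 0.517 -0.019  0.161] [0.549 0.008 0.18 ]
edge -0.6 0.269 0.87
edge -0.5 0.27 0.881
edge -0.4 0.27 0.83
edge -0.3 0.269 0.892
edge -0.2 0.269 0.812
edge -0.1 -0.15 0.879
edge -0.0 0.117 0.889
edge 0.1 -0.072 0.888
edge 0.2 0.27 0.892
edge 0.3 0.27 0.732
edge 0.4 0.309 0.892
scene deck (0.6655939817428589, -0.015334788709878922) 0.2557634115219116 1960
193 [ 0.784 -0.067  0.144] [ 0.803 -0.018  0.172]
410 [ 0.536 -0.023  0.145] [0.618 0.041 0.172]
226 [ 0.642 -0.061  0.141] [ 0.675 -0.027  0.157]
128 [ 0.641 -0.138  0.13 ] [ 0.665 -0.113  0.135]
268 [ 0.553 -0.157  0.141] [ 0.586 -0.125  0.157]
edge -0.6 0.37 0.894
edge -0.5 0.27 0.805
edge -0.4 0.27 0.89
edge -0.3 0.27 0.878
edge -0.2 0.27 0.892
edge -0.1 -0.15 0.832
edge -0.0 -0.149 0.82
edge 0.1 -0.149 0.892
edge 0.2 0.27 0.855
edge 0.3 0.269 0.888
edge 0.4 0.27 0.779
```

View pics/rect.png

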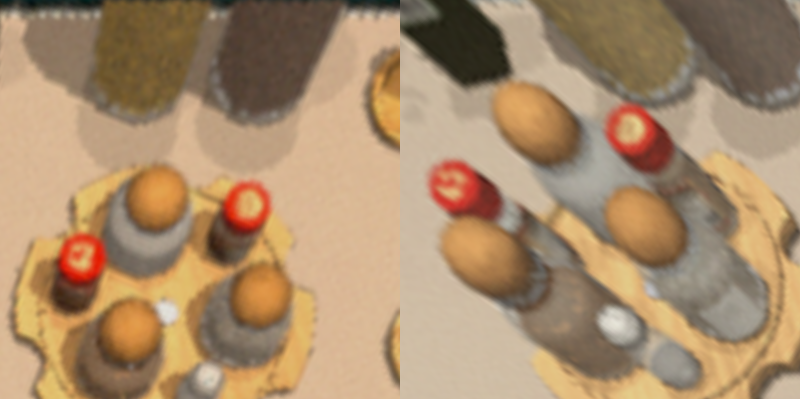

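Run:
```python
from h import *
from scipy.optimize import least_squares as LS
out=[]
for n in("top","scene"):
    p=cv2.imread(f"pics/{n}0.png"); P,_,d=cloud(n,p,np.load(f"{n}0.npy"))
    ok=d>0; B=[]
    for g in [(.517,-.019),(.644,-.05),(.555,-.145)]:
        x0=np.r_[g,.135]
        for _ in range(4):
            s=P[ok&(np.linalg.norm(P-x0,axis=-1)<.038)&(P[...,2]>.128)]
            x0=LS(lambda c:np.linalg.norm(s-c,axis=1)-.030,x0,loss="soft_l1",f_scale=.002).x
        B.append(x0); print(n,"ball",x0.round(4),"top",(x0[2]+.03).round(4),len(s))
    hsv=cv2.cvtColor(p,cv2.COLOR_BGR2HSV)
    c=np.array([.572,-.068])
    near=np.hypot(P[...,0]-c[0],P[...,1]-c[1])
    s=P[ok&(near<.165)&(P[...,2]>.018)&(P[...,2]<.034)][:,:2]
    # convex hull -> circle of radius .15
    h=cv2.convexHull(s.astype(np.float32))[:,0]
    f=LS(lambda c:np.hypot(*(h-c).T)-.15,c,loss="soft_l1",f_scale=.002); print("axis",f.x.round(4),len(h),abs(f.fun).mean())
    # jar triangle circumcentre (jars ~ 120 deg apart, 77 mm)
    B=np.array(B); print("ball centroid",B.mean(0).round(4))
    out.append(rect(n,p,.026,.38,.76,-.25,.13,1000))
cv2.imwrite("pics/rect2.png",np.hstack(out))
```

```text
top ball [ 0.5233 -0.0213  0.145 ] top 0.175 174
top ball [ 0.6519 -0.0476  0.1297] top 0.1597 152
top ball [ 0.5609 -0.1453  0.1285] top 0.1585 156
axis [ 0.5768 -0.0695] 35 0.0012742224932633351
ball centroid [ 0.5787 -0.0714  0.1344]
scene ball [ 0.5236 -0.0232  0.1412] top 0.1712 269
scene ball [ 0.6523 -0.0501  0.1255] top 0.1555 193
scene ball [ 0.5619 -0.1464  0.1247] top 0.1547 234
axis [ 0.5769 -0.0736] 26 0.0014351616649468208
ball centroid [ 0.5793 -0.0732  0.1305]
```

View pics/rect2.png

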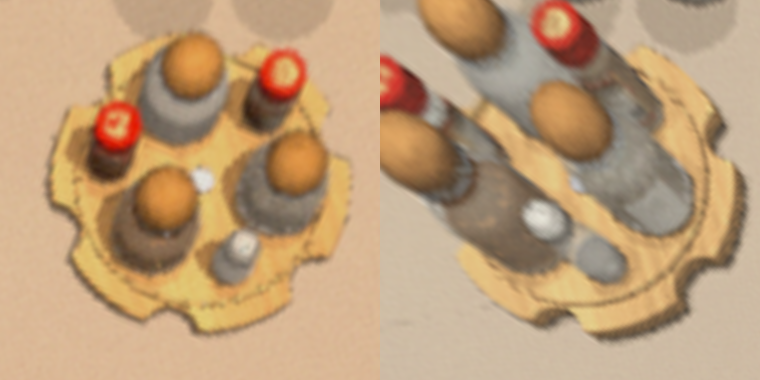

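Run:
```python
from h import *
print(camera_info("wrist")["tool_from_camera"].round(3))
# rim pixels (worktop/deck) seen by each camera; wood colour vs worktop at z=.026
A=np.array([.577,-.0715])
for n in("top","scene"):
    p=cv2.imread(f"pics/{n}0.png"); P,_,d=cloud(n,p,np.load(f"{n}0.npy"))
    q=P-np.r_[A,0]; r=np.hypot(q[...,0],q[...,1]); th=np.degrees(np.arctan2(q[...,1],q[...,0]))
    m=(d>0)&(r<.155)&(r>.132)&(q[...,2]<.032)
    t=th[m]; low=(q[m][:,2]<.012)
    sc=[]
    for a in range(60):
        dt=abs((t-a+30)%60-30); sc.append(low[dt<8].mean()-low[dt>14].mean())
    k=np.argsort(sc)[-5:]; print(n,k,np.array(sc)[k].round(2))
```

```text
[[-0.    -0.961 -0.275  0.069]
 [ 1.    -0.     0.001 -0.001]
 [-0.001 -0.275  0.961 -0.143]
 [ 0.     0.     0.     1.   ]]
top [47 51 50 49 48] [0.67 0.67 0.7  0.7  0.71]
scene [47 51 48 50 49] [0.52 0.55 0.56 0.58 0.59]
```

{"name": "arm_command", "arguments": {
  "moves": "0.13 -0.5 0 0.04; 0.26 -1 0 0.083; 0.26 -1 0 0.083",
  "hand": -1
}}

```text
clock: 0.4
position: [0.2974, 0.4585, 0.2309]
orientation: [-0.287, -3.128, 0.005]
wrist_force: [-0.4, 0.6, -0.9]
gripper_width: 0.0436
grasp_force: 0.0
```

{"name": "arm_command", "arguments": {
  "moves": "0.13 -0.5 0 0; 0.26 -1 0 0; 0.26 -1 0 0"
}}

```text
clock: 0.7
position: [0.3234, 0.3591, 0.2311]
orientation: [-0.3, -3.126, 0.003]
wrist_force: [-1.0, 0.1, -0.5]
gripper_width: -0.0001
grasp_force: 0.0
```

{"name": "arm_command", "arguments": {
  "moves": "0.13 -0.5 0 0; 0.26 -1 0 0; 0.26 -1 0 0"
}}

```text
clock: 1.0
position: [0.3498, 0.2595, 0.2312]
orientation: [-0.301, -3.127, 0.002]
wrist_force: [0.8, 0.2, -0.3]
gripper_width: -0.0
grasp_force: 0.0
```

{"name": "arm_command", "arguments": {
  "moves": "0.13 -0.5 0 0; 0.26 -1 0 0; 0.26 -1 0 0"
}}

```text
clock: 1.3
position: [0.3764, 0.1596, 0.2313]
orientation: [0.303, 3.127, -0.001]
wrist_force: [-0.4, 0.7, 0.3]
gripper_width: 0.0001
grasp_force: 0.0
```

{"name": "arm_command", "arguments": {
  "moves": "0.13 -0.5 0 0; 0.25 -1 0 0; 0.25 -1 0 0"
}}

```text
clock: 1.6
position: [0.4019, 0.0596, 0.2314]
orientation: [0.303, 3.126, -0.001]
wrist_force: [0.4, -0.1, 0.6]
gripper_width: -0.0001
grasp_force: 0.0
```

{"name": "arm_command", "arguments": {
  "moves": "0.12 -0.5 0 0; 0.24 -1 0 0; 0.24 -1.0 0 0; 0.24 -1.0 0 0; 0.24 -1.0 0 0"
}}

```text
clock: 2.1
position: [0.424, -0.0356, 0.2311]
orientation: [-0.294, -3.127, -0.001]
wrist_force: [-0.3, 0.5, -0.1]
gripper_width: -0.0005
grasp_force: 0.0
```

```bash
cat >> h.py <<'E'
from scipy.spatial.transform import Rotation as Ro
def wcloud():
    s=sensors.state(); p,d=get_image("wrist"); c=camera_info("wrist"); T=c["tool_from_camera"]; K=c["mtx"]
    v,u=np.mgrid[:384,:512]; P=np.stack([(u-K[0,2])/K[0,0]*d,(v-K[1,2])/K[1,1]*d,d],-1)
    R=Ro.from_rotvec(s["orientation"]).as_matrix()
    return (P@T[:3,:3].T+T[:3,3])@R.T+s["position"],p,d,s
E
python3 - <<'E'
from h import *
P,p,d,s=wcloud(); cv2.imwrite("pics/w1.png",p[:,:,::-1])
ok=d>0
# orthographic height map, 1 px = 1 mm, window x .38-.62 y -.23..0.13
H=np.zeros((260,400),np.float32); V=np.zeros((260,400,3),np.uint8)
q=P[ok]; i=((.62-q[:,0])*1000).astype(int); j=((.13-q[:,1])*1000).astype(int)
g=(i>=0)&(i<260)&(j>=0)&(j<400)&(q[:,2]<.2); V[i[g],j[g]]=p[ok][g][:,::-1]
V=cv2.dilate(V,np.ones((3,3)))
x,y=s["position"][:2]; cv2.drawMarker(V,(int((.13-y)*1000),int((.62-x)*1000)),(0,0,255),0,20)
for a in(109,169,229):
    a=np.radians(a); cv2.circle(V,(int((.13+.0715-.15*np.sin(a))*1000),int((.62-.577-.15*np.cos(a))*1000)),4,(255,0,0),1)
cv2.imwrite("pics/w1o.png",np.vstack([cv2.resize(p[:,:,::-1],(400,300)),V]))
print(s["position"])
E
```

```text
[ 0.42402388 -0.03564225  0.23111841]
```

View pics/w1o.png

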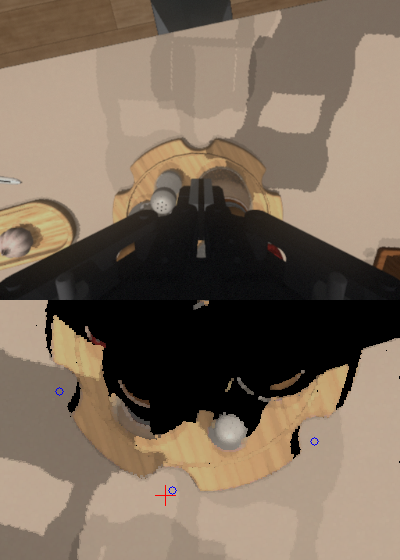

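The finger is above the front hollow: the cross is at (165,495) and the hollow centre at (172,490) in the ortho view. Lowering it now.

{"name": "arm_command", "arguments": {
  "moves": "0 -0.06 -0.4 0; 0 -0.06 -0.8 0; 0 -0.06 -1 0"
}}

```text
clock: 2.45
position: [0.4229, -0.0412, 0.1292]
orientation: [-0.292, -3.126, -0.001]
wrist_force: [0.1, 0.6, -0.4]
gripper_width: 0.0003
grasp_force: 0.0
```

{"name": "arm_command", "arguments": {
  "moves": "0 0 -0.3 0; 0 0 -0.6 0; 0 0 -0.8 0; 0 0 -0.9 0; 0 0 -0.9 0"
}}

```text
clock: 2.95
position: [0.4237, -0.0419, 0.0406]
orientation: [-0.293, -3.126, -0.001]
wrist_force: [-0.3, -0.4, 0.7]
gripper_width: -0.0003
grasp_force: 0.0
```

{"name": "arm_command", "arguments": {
  "moves": "0 0 -0.1 0; 0 0 -0.2 0; 0 0 -0.28 0; 0 0 -0.28 0"
}}

```text
clock: 3.35
position: [0.4238, -0.0428, 0.0125]
orientation: [-0.295, -3.127, -0.0]
wrist_force: [-0.8, -0.1, -0.2]
gripper_width: 0.0003
grasp_force: 0.0
```

{"name": "arm_command", "arguments": {
  "moves": "0 -0.07 0 0.015; -0.01 -0.14 0 0.029; -0.016 -0.205 0 0.043; -0.018 -0.275 0 0.057; -0.017 -0.34 0 0.07; -0.013 -0.41 0 0.084; -0.006 -0.475 0 0.098; 0.003 -0.545 0 0.112; 0.006 -0.556 0 0.115"
}}

```text
clock: 4.25
position: [0.4248, -0.0991, 0.0134]
orientation: [-0.272, 3.13, -0.0]
wrist_force: [-2.2, -0.0, 0.8]
gripper_width: -0.0002
grasp_force: 0.8
```

{"name": "arm_command", "arguments": {
  "moves": "0.013 -0.066 0 0.014; 0.029 -0.132 0 0.028; 0.048 -0.197 0 0.042; 0.069 -0.261 0 0.056; 0.094 -0.324 0 0.07; 0.121 -0.386 0 0.083; 0.151 -0.447 0 0.097; 0.17 -0.482 0 0.106; 0.17 -0.482 0 0.106"
}}

```text
clock: 5.15
position: [0.4419, -0.1469, 0.0134]
orientation: [-0.786, 3.042, -0.0]
wrist_force: [-1.0, -1.1, -0.1]
gripper_width: -0.0
grasp_force: 1.1
```

```bash
cat >> h.py <<'E'
from scipy.optimize import least_squares as LS
A=np.array([.577,-.0715])
def balls(n,guess,tag=None):
    P,p,d=cloud(n)
    if tag: cv2.imwrite(f"pics/{tag}.png",p[:,:,::-1])
    for g in guess:
        x0=np.r_[g,.135]
        for _ in range(5):
            s=P[(d>0)&(np.linalg.norm(P-x0,axis=-1)<.045)&(P[...,2]>.128)]
            x0=LS(lambda c:np.linalg.norm(s-c,axis=1)-.030,x0,loss="soft_l1",f_scale=.002).x
        r=x0[:2]-A; print(n,x0.round(4),len(s),"ang",np.degrees(np.arctan2(r[1],r[0])).round(1),"r",np.hypot(*r).round(4))
E
python3 - <<'E'
from h import *
G=[A+.077*np.array([np.cos(a),np.sin(a)]) for a in np.radians([175,295,55])]
for n in("top","scene"): balls(n,G,n+"1")
print(sensors.state()["position"])
E
```

```text
top [ 0.5071 -0.0617  0.1436] 9 ang 172.0 r 0.0706
top [ 0.6095 -0.1413  0.135 ] 0 ang -65.0 r 0.077
top [ 0.6212 -0.0084  0.135 ] 0 ang 55.0 r 0.077
scene [ 0.5003 -0.0648  0.135 ] 0 ang 175.0 r 0.077
scene [ 0.6048 -0.1437  0.1247] 224 ang -68.9 r 0.0773
scene [ 0.6277 -0.0132  0.1262] 32 ang 49.0 r 0.0773
[ 0.44164282 -0.14652684  0.0133453 ]
```

View pics/scene1.png

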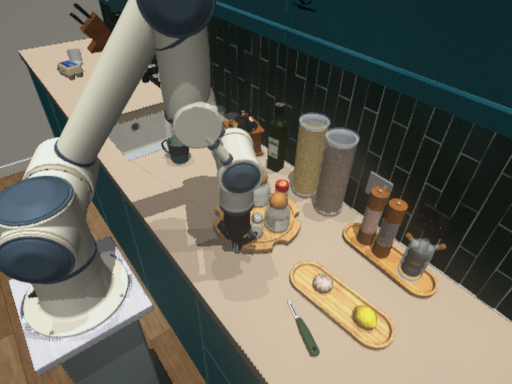

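{"name": "arm_command", "arguments": {
  "moves": "0.02 -0.035 0 0.008; 0.042 -0.07 0 0.017; 0.063 -0.105 0 0.025; 0.086 -0.138 0 0.033; 0.11 -0.17 0 0.042; 0.135 -0.203 0 0.05; 0.135 -0.203 0 0.05; 0.135 -0.203 0 0.05"
}}

```text
clock: 6.05
position: [0.4554, -0.1671, 0.0133]
orientation: [-1.022, 2.971, -0.0]
wrist_force: [-3.0, -2.6, 0.7]
gripper_width: 0.0001
grasp_force: 1.9
```

{"name": "arm_command", "arguments": {
  "moves": "-0.04 0.06 0 0; -0.06 0.08 0 0; -0.06 0.08 0.3 0; -0.06 0.08 0.7 0; -0.06 0.08 1 0"
}}

```text
clock: 6.55
position: [0.4494, -0.1587, 0.115]
orientation: [-1.022, 2.97, -0.001]
wrist_force: [0.5, -0.3, 0.5]
gripper_width: -0.0002
grasp_force: 0.0
```

{"name": "arm_command", "arguments": {
  "moves": "0 0 0.4 0; 0 0 0.8 0; -0.3 0 1 0; -0.5 0 1 0; -0.5 0 1 0"
}}

```text
clock: 7.05
position: [0.3974, -0.1584, 0.2138]
orientation: [-1.021, 2.971, -0.0]
wrist_force: [-0.3, 0.3, -0.4]
gripper_width: -0.0001
grasp_force: 0.0
```

Run:
```python
from h import *
G=[A+.077*np.array([np.cos(a),np.sin(a)]) for a in np.radians([180,300,60])]
for n in("top","scene"): balls(n,G,n+"2")
s=sensors.state();print(s["position"],s["orientation"],s["clock"])
```

```text
top [ 0.5045 -0.0649  0.1447] 167 ang 174.8 r 0.0728
top [ 0.6105 -0.1393  0.1284] 149 ang -63.7 r 0.0756
top [ 0.6235 -0.0083  0.1296] 155 ang 53.6 r 0.0785
scene [ 0.5052 -0.0668  0.1411] 129 ang 176.2 r 0.072
scene [ 0.61   -0.1417  0.1246] 222 ang -64.8 r 0.0776
scene [ 0.6233 -0.0098  0.125 ] 192 ang 53.1 r 0.0772
[ 0.39940985 -0.15885098  0.21340811] [-1.02161739e+00  2.97010903e+00 -5.16841055e-04] 7.15
```

{"name": "arm_command", "arguments": {
  "moves": "0.3 0.3 0 0; 0.6 0.6 0 0; 0.95 0.93 0 0; 0.95 0.93 0 0"
}}

```text
clock: 7.55
position: [0.4984, -0.0626, 0.2128]
orientation: [-1.027, 2.967, 0.0]
wrist_force: [0.6, -0.6, 0.1]
gripper_width: -0.0001
grasp_force: 0.0
```

{"name": "arm_command", "arguments": {
  "moves": "0.1 0 -0.1 0; 0.1 0 -0.2 0; 0.1 0 -0.3 0; 0.1 0 -0.35 0; 0.1 0 -0.35 0"
}}

```text
clock: 8.05
position: [0.5033, -0.0664, 0.1773]
orientation: [1.021, -2.969, -0.002]
wrist_force: [-0.8, 0.1, 0.1]
gripper_width: 0.0001
grasp_force: 0.0
```

{"name": "arm_command", "arguments": {
  "moves": "0 0 -0.03 0; 0 0 -0.06 0; 0 0 -0.09 0; 0 0 -0.12 0; 0 0 -0.15 0; 0 0 -0.15 0"
}}

```text
clock: 8.65
position: [0.5042, -0.066, 0.163]
orientation: [1.023, -2.97, -0.0]
wrist_force: [0.5, 0.1, 1.4]
gripper_width: 0.0002
grasp_force: 0.5
```

{"name": "arm_command", "arguments": {
  "moves": "0 0 -0.02 0; 0 0 -0.04 0; 0 0 -0.05 0; 0 0 -0.05 0"
}}

```text
clock: 9.05
position: [0.5042, -0.066, 0.1582]
orientation: [1.023, -2.97, -0.0]
wrist_force: [0.4, -1.3, 2.2]
gripper_width: 0.0
grasp_force: 0.9
```

{"name": "arm_command", "arguments": {
  "moves": "0 0 -0.01 0; 0 0 -0.02 0; 0 0 -0.02 0; 0 0 -0.02 0"
}}

```text
clock: 9.45
position: [0.5043, -0.066, 0.1563]
orientation: [-1.023, 2.97, -0.0]
wrist_force: [0.7, -0.8, 3.9]
gripper_width: 0.0
grasp_force: 2.3
```

{"name": "arm_command", "arguments": {
  "moves": "0 0 -0.005 0; 0 0 -0.01 0; 0 0 -0.01 0; 0 0 -0.01 0"
}}

```text
clock: 9.85
position: [0.5047, -0.0661, 0.1559]
orientation: [-1.023, 2.969, -0.001]
wrist_force: [-2.9, -0.0, 16.1]
gripper_width: -0.0001
grasp_force: 8.1
```

The force jumped to 16 N, so the stopper is on its stop. I'll hold briefly, then lift straight up and away.

{"name": "arm_command", "arguments": {
  "moves": "0 0 0 0; 0 0 0 0; 0 0 0.1 0; 0 0 0.4 0; 0 0 0.8 0; 0 0 1 0; 0 0 1 0"
}}

```text
clock: 10.55
position: [0.5054, -0.0662, 0.2582]
orientation: [-1.022, 2.967, -0.004]
wrist_force: [-0.3, -0.8, -0.8]
gripper_width: -0.0003
grasp_force: 0.0
```

{"name": "arm_command", "arguments": {
  "moves": "-0.4 -0.3 0 0; -0.8 -0.6 0 0; -1 -1 0 0; -1 -1 0 0; -1 -1 0 0"
}}

```text
clock: 11.05
position: [0.4036, -0.1665, 0.2548]
orientation: [1.019, -2.971, -0.001]
wrist_force: [0.6, -0.2, 0.1]
gripper_width: 0.0001
grasp_force: 0.0
```

Run:
```python
from h import *
G=[A+.077*np.array([np.cos(a),np.sin(a)]) for a in np.radians([178,296,54])]
for n in("top","scene"): balls(n,G,n+"3")
s=sensors.state();print(s["position"],s["wrist_force"],s["clock"])
```

```text
top [ 0.5051 -0.0648  0.1281] 155 ang 174.7 r 0.0723
top [ 0.6102 -0.14    0.1288] 146 ang -64.2 r 0.0761
top [ 0.6237 -0.008   0.1287] 158 ang 53.7 r 0.0789
scene [ 0.5051 -0.0667  0.1248] 190 ang 176.2 r 0.0721
scene [ 0.6106 -0.1409  0.1246] 221 ang -64.2 r 0.0771
scene [ 0.6233 -0.0097  0.1249] 155 ang 53.2 r 0.0772
[ 0.40438667 -0.16538833  0.25489259] [ 0.37901787 -0.40797807  1.1337829 ] 11.15
```

View pics/scene3.png

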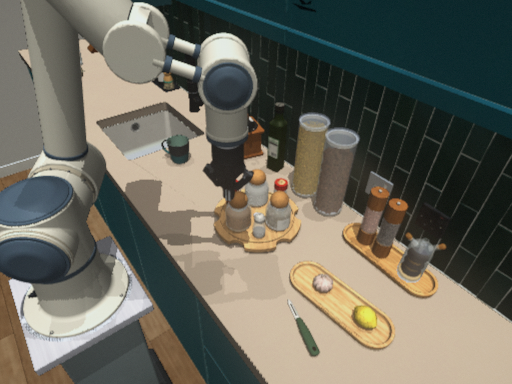

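The scene view shows the coffee jar at the front around (240,212). Its ball now measures level with the other two, everything on the carousel is upright, and the arm is clear.

```bash
python3 -c "from cell import order; print(order.hand_in())"
```

```text
the job is handed in; nothing more can be done
None
```

The coffee jar now stands at the front of the carousel, about 5–7 mm off the centre line (18 mm allowed), with its stopper pressed home level with the other two; the job is handed in, but no verdict came back.

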